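# Catch the supply tray on the craft-table flow lane

## Robot

A 6-joint arm with a two-finger parallel gripper is mounted at the origin on the work surface. World frame = base frame: x ahead of the robot, y to its left, z up, the work surface at z = 0. Lengths are in m, angles in rad, forces in N, time in s.
With the tool pointing down it reaches from about 0.3 to 0.875 m from the base axis. Payload 6.4 kg.
Tool frame: the origin (TCP) lies midway between the tips of the shut fingers; the grasp point (between the pads) lies 19 mm behind it; z points along the fingers, y is the line along which they close (so a half turn about z gives the same grasp; the last joint's range is limited). The gripper opens to 85 mm and grips with 20 to 120 N. Pads are 22 mm wide; open, the fingers measure 114 mm over their backs; the gripper's body (76 mm by 85 mm) begins 54 mm behind the grasp point. The pads swing forward as they close: fully open they stand 13 mm farther back than shut.
Start: joints at [1.095, 0.181, 1.607, -0, 1.354, -0.206], TCP at [0.153, 0.554, 0.231] pointing down, gripper open.
Joint ranges: [-2.99, 2.99], [-0.89, 2.07], [0.3, 2.58], [-1.14, 4.28], [0, 2.63], [-3.12, 3.12]. Speed limits (rad/s): [2.57, 2.57, 3.01, 3.14, 3.14, 3.14].

## Interface

Orientations are given as a unit quaternion [w, x, y, z].
In Python, from bench import ctrl, vision, workorder gives the robot as it stands. The module is installed in compiled form; this text tells all that it offers.
- The arm moves only by the tool servo_tool, never from a script. Its argument "steps" is a list of rows, each an object of numbers: "dx", "dy", "dz": the shift along the world's x, y, z as a fraction of full scale; "wx", "wy", "wz": the turn, a rotation vector about the world's x, y, z as a fraction of full scale. A call has exactly 5 rows; each row is the pose to reach, as a shift and turn from the pose commanded when the call began, turning the shorter way round; what a row does not reach only later rows make up. Full scale, the value 1, is 100 mm for a shift and pi rad for a turn. A row lasts 1/12 s, in which the tool goes at most 41.7 mm and 7.16 degrees, less where a joint would pass 70% of its speed; a pose out of reach is approached as far as the arm can. A call with a number of a shift or a turn outside -1 to 1 is refused whole. A call with a gripper value outside its range is refused whole. "jaw" is the opening, from 0 (shut) to 1 (fully open), set as the call begins (left out, the last holds). The fingers move at their own pace and stop on an object; the grip force is fixed at half the most. Time passes only in rows, so rows that repeat a pose let the fingers close, or fill a call up. It gives the time, the measured TCP pose, the force, the opening and the grip force at its end, in the units of the state.
- ctrl.get_obs(): the state, without advancing time (a new reading comes with each control period).
- vision.camera(name): name is "scene" or "top" or "wrist"; returns a dict with "frame" (384x512x3 uint8, red, green, blue), "vfov" (degrees; the focal length in pixels is half the picture's height over the tangent of half this angle, whatever the lens; pixels are square), "cx", "cy" (the principal point, pixels), "camera_from_world" (4x4, takes a point from world to camera coordinates). Camera axes: x right, y up, looking along -z (the intrinsics and any distortion apply to the point x, -y, -z); pixel columns grow to the right and rows downward; lengths in m; the calibration is good to about 2 mm. A picture is of the moment at which its call begins. There is no depth.
- workorder.hand_in(): hands the job in; it is judged then, once.
The state is a dict: "time_s": time; "q": joint angles; "dq": joint speeds; "joint_efforts": joint torques, N m; "eef_pos": TCP position; "eef_rot": TCP orientation; "wrist_force": force on the tool from outside, world axes, zero at the start; "torque": the same for the moment, N m; "opening": opening from 0.0 (shut) to 1.0 (fully open); "grasp_force": force on a finger pad.
Only numpy, scipy, OpenCV 4.12 (cv2) and the standard library are available. Lean on these libraries where they do the work, as an engineer would, in place of code of your own. Each camera call takes 0.05 s, during which the arm holds its last target. There are 200 camera calls.

## Task

Let the loaded supply tray roll down the flow lane to the pick end: push the red stop pad fully down, then get a hand in front of the rolling tray, move along with it as you meet its front wall so that it gets no knock, slow it down smoothly and ease it home against the low wooden front stop. The three slim paint bottles in it are top-heavy and must stay standing all the way, so do not let the tray bang into your hand or into the front stop. Leave the tray resting against the front stop with your hand clear of it, and do not disturb the mug, the glue stick, the jar or the finished tube figure.

Things in the scene. Friction and masses are not known exactly. Their poses are not given: they have to be found in the camera images.
- lane: Fixed skate-wheel lane on plywood feet. Origin on the table top under the lane; x points down the lane, y left across it (robot on the -y side), z up. Wheel tops fall at 0.072 rad from x = -360 to the front stop's face at x = 260 mm, where they are 45 mm above the table. Plywood side guides, inner faces 136 mm apart, 10 mm thick, stand 18 mm above the wheels. Nothing stands over the lane.
- tray: Blue tray, 210 mm along the lane, 128 mm wide, nominal 0.45 kg (true 75 to 130 %) plus bottles. Origin under its middle, axes level and along the lane's. Flat front wall, square to the slope, its top edge 55 mm above the wheels and 109 mm ahead of the origin; side and rear walls 40 mm. Starts with its origin at x = -144 mm in the lane's frame; home against the front stop it is at x = 155.
- stop_bar (a joint): Steel stop bar with blade and red pad, m: 0 = up, blade 18 mm above the wheels in front of the tray; grows as the pad is pushed straight down and ends at 0.026. The tray is free from about 0.018. Takes 2 to 5 N and stays where it is left. The freed tray gains 0.16 to 0.28 m/s2 (rolling resistance varies) and, if not caught, hits the front stop after 1.5 to 2 s at 0.3 to 0.4 m/s.
- stop_pad (a point): Centre of the top face of the red pad, 46 by 44 mm, outside the robot-side guide beside the tray's tail: x = -235, y = -138, z = 96 mm in the lane's frame when up; it goes 26 mm straight down.
- front_stop (a point): Middle of the front stop's face at wheel height (x = 260, z = 45 mm in the lane's frame). The stop is a 12 mm high, 8 mm thick wooden lip across the lane: fingertips 20 mm or more above the wheels pass over it and still meet the tray's front wall.
- bottle_red: Slim red craft-paint bottle with a black nozzle, 32 mm diameter, 132 mm high (152 with the nozzle), 75 g, standing loose in the rear half of the tray, clear of its walls. Origin at the centre of its foot, z along it. Tips over if the tray changes speed by more than about 0.1 m/s at a knock or brakes harder than about 1 m/s2.
- bottle_blue: Slim blue craft-paint bottle with a black nozzle, 32 mm diameter, 132 mm high (152 with the nozzle), 75 g, standing loose in the rear half of the tray, clear of its walls. Origin at the centre of its foot, z along it. Tips over if the tray changes speed by more than about 0.1 m/s at a knock or brakes harder than about 1 m/s2.
- bottle_white: Slim white craft-paint bottle with a black nozzle, 32 mm diameter, 132 mm high (152 with the nozzle), 75 g, standing loose in the rear half of the tray, clear of its walls. Origin at the centre of its foot, z along it. Tips over if the tray changes speed by more than about 0.1 m/s at a knock or brakes harder than about 1 m/s2.
- mug: Blue mug, 84 mm diameter, 95 mm high, loose, on the far side of the lane; origin under its foot. Leave alone.
- glue_stick: Red glue stick, 32 mm diameter, 95 mm high, standing loose on the far side of the lane; origin under its foot. Leave alone.
- pick_jar: Amber jar, 60 mm diameter, 70 mm high, loose, on the far side of the lane; origin under its foot. Leave alone.
- tube_figure: Finished cardboard-tube figure with a green collar, 52 mm diameter, 100 mm high, standing loose on the table 160 to 200 mm past the front stop; origin under its foot. Leave alone.
Mind the look-alikes: they are no part of the job. What is shaped like the bottle_white but purple is not meant.

How it is judged:
On the way, in this order (a step that is already met when the one before it is completed fails the run):
1. the stop pad is pushed fully down (value of joint stop_bar above 0.022 m).
2. the tray rolls down the lane (x of tray in the frame of lane above -0.05 m).
3. the tray is caught: slowed below 0.15 m/s before it reaches the front stop (x of tray in the frame of lane below 0.145 m and linear speed of tray below 0.15 m/s).
4. the tray lies home against the front stop, at rest (x of tray in the frame of lane above 0.145 m and linear speed of tray below 0.02 m/s), for 0.5 s.
At the end, for the whole second after the job is handed in: The tray rests on the wheels against the front stop (within 10 mm), at rest under 15 mm/s, and all three bottles stand still and upright in it (within 0.15 rad of upright) (x of tray in the frame of lane between 0.145 and 0.165 m and z of tray in the frame of lane between 0.045 and 0.06 m and linear speed of tray below 0.015 m/s and angle between each of bottle_red, bottle_blue, bottle_white's own z axis and vertical below 0.15 rad and distance between each of bottle_red, bottle_blue, bottle_white and tray below 0.12 m and linear speed of each of bottle_red, bottle_blue, bottle_white below 0.03 m/s); the robot touches nothing.
It fails at once if a paint bottle tips over (angle between any of bottle_red, bottle_blue, bottle_white's own z axis and vertical above 0.35 rad).
It fails at once if the tray bangs into the front stop faster than 0.15 m/s (x of tray in the frame of lane above 0.148 m and linear speed of tray above 0.15 m/s).
It fails at once if the mug, glue stick, jar or tube figure is disturbed (distance of any of mug, glue_stick, pick_jar, tube_figure from where it was at the start of the episode above 0.02 m or angle between any of mug, glue_stick, pick_jar, tube_figure's own z axis and vertical above 0.3 rad).
It also fails if it takes over 32 s, if anything falls off the work surface, if the arm or the gripper's body presses on something with over 40 N, if the wrist force passes 120 N, or if a joint passes its speed limit or range.

## Working session

There is one attempt and no reset: what is moved stays moved. The work goes in short steps, Python scripts to look and compute and a tool call to move; the robot and the scene stay as the last step left them, time stands still between calls to the robot, and variables do not carry over. Pictures are saved under pics/ and viewed, at most 10 in all, crops included, and the job is handed in when it is done.

Besides the shell and the picture viewer there is one more tool, called after ">>>" in YAML: its name, and indented under it one key for each argument. servo_tool: Moves the arm, as the interface text tells. Its arguments: {"type":"object","properties":{"steps":{"type":"array","items":{"type":"object","properties":{"dx":{"type":"number"},"dy":{"type":"number"},"dz":{"type":"number"},"wx":{"type":"number"},"wy":{"type":"number"},"wz":{"type":"number"}}}},"jaw":{"type":"number"}},"required":["steps"]}

```bash
mkdir -p pics
cat > h.py <<'E'
import numpy as np,cv2
from bench import ctrl,vision,workorder
def cam(n):
    c=vision.camera(n); return c
def ray(c,u,v):
    h=c["frame"].shape[0]; f=h/2/np.tan(np.radians(c["vfov"])/2)
    T=np.array(c["camera_from_world"]); R=T[:3,:3]; o=-R.T@T[:3,3]
    d=R.T@np.array([(u-c["cx"])/f,-(v-c["cy"])/f,-1]); return o,d
def onz(c,u,v,z):
    o,d=ray(c,u,v); return o+d*(z-o[2])/d[2]
def proj(c,p):
    h=c["frame"].shape[0]; f=h/2/np.tan(np.radians(c["vfov"])/2)
    q=np.array(c["camera_from_world"])@np.append(p,1); return c["cx"]+f*q[0]/-q[2], c["cy"]-f*q[1]/-q[2]
E
python3 - <<'E'
from h import *
a=cam("scene");b=cam("top")
for n,c in(("scene",a),("top",b)):
    cv2.imwrite(f"pics/{n}0.png",c["frame"][:,:,::-1]); print(n,c["vfov"],c["cx"],c["cy"],{k:v for k,v in c.items() if k not in("frame",)})
o=ctrl.get_obs();print(o)
E
```

```text
scene 48.76558415563943 255.90524180622333 197.93493288079486 {'vfov': 48.76558415563943, 'cx': 255.90524180622333, 'cy': 197.93493288079486, 'camera_from_world': array([[-0.07962358,  0.99672861, -0.01386231, -0.09112554],
       [-0.67163198, -0.04336685,  0.73961463,  0.36152743],
       [ 0.7365939 ,  0.06820114,  0.67288783, -1.82742842],
       [ 0.        ,  0.        ,  0.        ,  1.        ]])}
top 54.80098598305322 255.30642860811648 188.0229381490542 {'vfov': 54.80098598305322, 'cx': 255.30642860811648, 'cy': 188.0229381490542, 'camera_from_world': array([[ 4.74830185e-04, -9.99866680e-01,  1.63216593e-02,
         1.07710136e-01],
       [ 9.86732938e-01,  3.11830832e-03,  1.62321854e-01,
        -6.30172400e-01],
       [-1.62351109e-01,  1.60280436e-02,  9.86602868e-01,
        -1.20769149e+00],
       [ 0.00000000e+00,  0.00000000e+00,  0.00000000e+00,
         1.00000000e+00]])}
{'time_s': 0.1, 'q': array([ 1.09470770e+00,  1.81467059e-01,  1.60788452e+00, -4.59168138e-06,
        1.35381167e+00, -2.06289917e-01]), 'dq': array([-7.65877023e-04, -2.24009050e-03, -2.97911398e-03, -9.80128869e-04,
        1.01888157e-03,  4.99959371e-05]), 'joint_efforts': array([ 3.93111777e-04, -4.45881593e+01, -3.52232802e+01, -3.96141650e-04,
        4.13292000e-03,  3.53242854e-05]), 'eef_pos': array([0.15300929, 0.55376145, 0.23048543]), 'eef_rot': array([-2.60654333e-04,  1.34490050e-01,  9.90914633e-01, -7.40780610e-04]), 'wrist_force': array([-0.55245783, -0.67338106,  1.03359438]), 'torque': array([ 0.00451171,  0.04508982, -0.01104283]), 'grasp_force': 0.0, 'opening': 1.0020228608397062}
```

View pics/scene0.png

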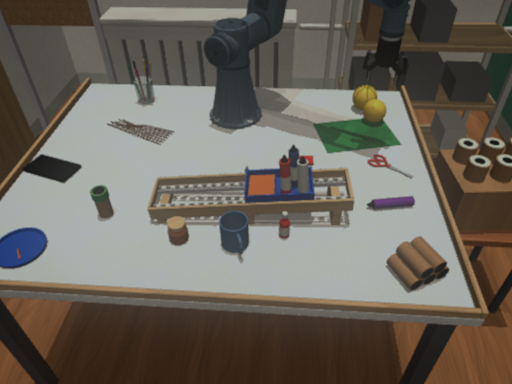

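View pics/top0.png

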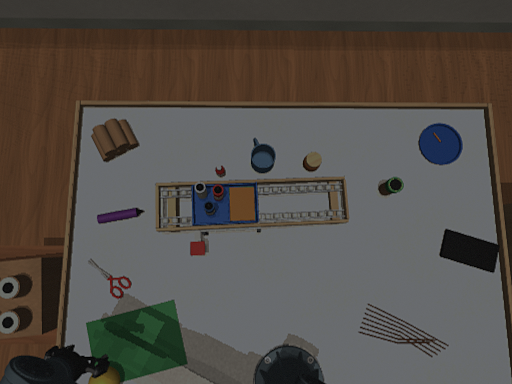

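The lane runs toward the picture's right in the top view, which is world -y. The things that could be taken for the red pad are:
- the pad itself, at top (198,248)
- the scissors' handle, at (120,285)
- the glue stick cap, at (220,171)
- the red bottle, at (218,191)

The purple bottle lying at (120,215) isn't part of the job. I'll check the choice in a close crop.

Run:
```python
from h import *
b=cam("top");im=b["frame"]
cr=im[150:270,145:365];cv2.imwrite("pics/crop.png",cv2.resize(cr,None,fx=3.6,fy=3.6,interpolation=cv2.INTER_CUBIC)[:,:,::-1])
hsv=cv2.cvtColor(im,cv2.COLOR_RGB2HSV)
def blobs(name,lo,hi,z,minA=40):
    m=cv2.inRange(hsv,lo,hi)
    n,l,s,ce=cv2.connectedComponentsWithStats(m)
    for i in range(1,n):
        if s[i][4]>minA: print(name,s[i],ce[i].round(1),onz(b,*ce[i],z).round(4),cv2.minAreaRect(np.argwhere(l==i)[:,::-1].astype(np.float32)))
blobs("red",(0,150,80),(8,255,255),.096,20)
blobs("red2",(172,150,80),(180,255,255),.096,20)
blobs("blue",(105,120,50),(130,255,255),.09)
blobs("orange",(9,150,100),(18,255,255),.07)
```

```text
red [213 186  10   9  30] [217.4 190.6] [0.6136 0.2333 0.096 ] ((217.5, 190.0), (8.0, 9.0), 90.0)
red [191 241  14  14 178] [197.4 247.9] [0.4289 0.2938 0.096 ] ((197.5, 247.5), (13.0, 13.0), 90.0)
red [108 276  23  22 123] [117.7 284.7] [0.3153 0.5387 0.096 ] ((116.5, 284.0000305175781), (20.50609588623047, 21.920310974121094), 45.0)
blue [ 420  123   42   42 1283] [439.9 143.8] [ 0.7771 -0.5152  0.09  ] ((440.50006103515625, 143.50003051757812), (42.42640686035156, 39.59797668457031), 45.0)
blue [ 192  182   67   43 1145] [215.5 207.6] [0.5584 0.2392 0.09  ] ((224.31744384765625, 203.438232421875), (39.86248016357422, 66.30219268798828), 87.31622314453125)
orange [230 188  25  32 754] [241.7 203.3] [0.5753 0.1544 0.07  ] ((242.0, 203.5), (31.0, 24.0), 90.0)
```

View pics/crop.png

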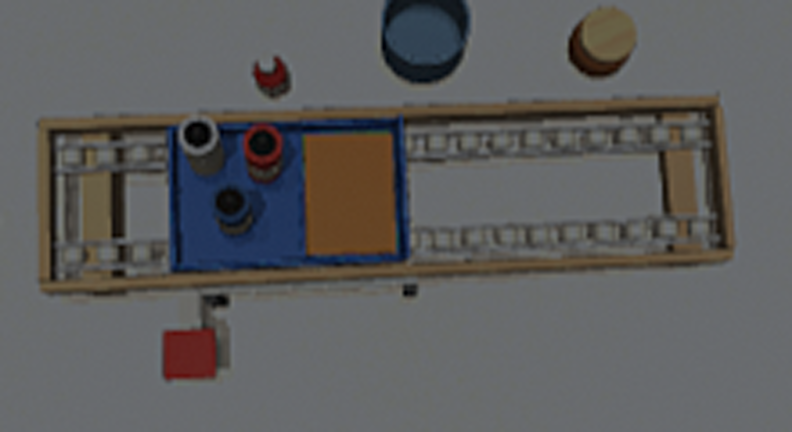

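The crop shows the red pad at top (198,248), beside the tray's tail and outside the guide, with a black stop-bar linkage leading to it. The lane's outer corners are at crop (38,120), (718,98), (733,258) and (40,292).

Run:
```python
from h import *
b=cam("top");c=lambda x,y:(145+(x+.5)/3.6-.5,150+(y+.5)/3.6-.5)
P={}
for n,(x,y),z in(("FL",(38,120),.108),("FR",(718,98),.0625),("NR",(733,258),.0625),("NL",(40,292),.108)):
    P[n]=onz(b,*c(x,y),z);print(n,P[n].round(4))
mr=(P["FR"]+P["NR"])/2;ml=(P["FL"]+P["NL"])/2
d=(mr-ml)[:2];L=np.linalg.norm(d);th=np.arctan2(d[1],d[0]);print("len",L,"yaw",th,"widths",np.linalg.norm(P["FR"]-P["NR"]),np.linalg.norm(P["FL"]-P["NL"]))
ex=np.array([np.cos(th),np.sin(th)]);ey=np.array([-ex[1],ex[0]])
pad=onz(b,*c(190,354),.096)[:2]
print("pad",pad,"origin from pad",pad+.235*ex+.138*ey)
for xe in(.268,):print("origin from front end",mr[:2]-xe*ex, "from left end",ml[:2]+.368*ex)
# tray front wall top edge: x=-144+109=-35, z=.045+.295*.072+.055
f=[onz(b,*c(x,y),.1215) for x,y in((403,118),(408,263))];m=(f[0]+f[1])[:2]/2
print("traywidth",np.linalg.norm(f[0]-f[1]),"origin from tray",m+.035*ex)
# check pad in scene
s=cam("scene");hs=cv2.cvtColor(s["frame"],cv2.COLOR_RGB2HSV);mk=cv2.inRange(hs,(0,150,80),(8,255,255));n,l,st,ce=cv2.connectedComponentsWithStats(mk)
for i in range(1,n):
    if st[i][4]>15:print(st[i],ce[i].round(1),onz(s,*ce[i],.096).round(4))
print(proj(s,[*pad,.096]))
```

```text
FL [0.6361 0.4335 0.108 ]
FR [ 0.6674 -0.1924  0.0625]
NR [ 0.5167 -0.2005  0.0625]
NL [0.4824 0.4249 0.108 ]
len 0.6264969065673501 yaw -1.5184383969040236 widths 0.15088972799665315 0.15384760922161414
pad [0.42872144 0.29361076] origin from pad [0.57883082 0.06615489]
origin from front end [0.5780132 0.0712098] from left end [0.57851054 0.06171973]
traywidth 0.12916302761922183 origin from tray [0.57385621 0.06877114]
[305 156   8   8  33] [309.4 159.4] [0.4312 0.3077 0.096 ]
[281 220   8   5  26] [284.5 222.2] [0.7321 0.233  0.096 ]
(np.float64(305.19838602259455), np.float64(158.79477845268266))
```

I take the lane origin as about (0.578, 0.067) and its yaw as -1.518. Each call moves at most 100 mm per axis, so shut fingers can't get from the pad to the tray's front in time. I'll open the jaw, press with the rear finger and catch with the front one, about 90 mm further down the lane. First I'll move over the pad with the tool yawed.

>>> servo_tool:
  steps:
    - {"dx": 0.2, "dy": -0.2, "wz": 0.026}
    - {"dx": 0.4, "dy": -0.4, "wz": 0.052}
    - {"dx": 0.6, "dy": -0.6, "wz": 0.078}
    - {"dx": 0.8, "dy": -0.8, "wz": 0.104}
    - {"dx": 1, "dy": -1, "wz": 0.13}
  jaw: 1

```text
$.steps[0]: bad value
```

>>> servo_tool:
  steps:
    - {"dx": 0.2, "dy": -0.2, "wz": 0.026}
    - {"dx": 0.4, "dy": -0.4, "wz": 0.052}
    - {"dx": 0.6, "dy": -0.6, "wz": 0.078}
    - {"dx": 0.8, "dy": -0.8, "wz": 0.104}
    - {"dx": 1, "dy": -1, "wz": 0.128}

```text
$.steps[0]: bad value
```

>>> servo_tool:
  steps:
    - {"dx": 0.2, "dy": -0.2}
    - {"dx": 0.4, "dy": -0.4}
    - {"dx": 0.6, "dy": -0.6}
    - {"dx": 0.8, "dy": -0.8}
    - {"dx": 1, "dy": -1}

```text
$.steps[0]: bad value
```

Run:
```python
from h import *
from scipy.spatial.transform import Rotation as R
w=cam("wrist");o=ctrl.get_obs();q=o["eef_rot"]
print(o["time_s"],o["eef_pos"],R.from_quat(q[[1,2,3,0]]).as_matrix().round(3),o["wrist_force"])
cv2.imwrite("pics/w1.png",w["frame"][:,:,::-1])
print(proj(w,[.4287,.2936,.096]))
```

```text
0.3 [0.15314587 0.55407126 0.23097301] [[-0.964  0.267 -0.   ]
 [ 0.267  0.964 -0.   ]
 [ 0.    -0.001 -1.   ]] [-1.09914378 -0.62307492  0.32950109]
(np.float64(135.39179196505654), np.float64(400.4088883953424))
```

View pics/w1.png

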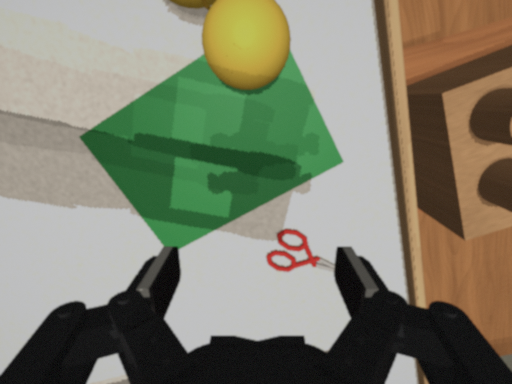

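The moves were refused, probably because every row needs all six fields. The wrist view shows the open fingers at (155,290) and (360,290), with the scissors below, so the arm hasn't moved. I'll resend with complete rows.

>>> servo_tool:
  steps:
    - {"dx": 0.2, "dy": -0.2, "dz": 0, "wx": 0, "wy": 0, "wz": 0.026}
    - {"dx": 0.4, "dy": -0.4, "dz": 0, "wx": 0, "wy": 0, "wz": 0.052}
    - {"dx": 0.6, "dy": -0.6, "dz": 0, "wx": 0, "wy": 0, "wz": 0.078}
    - {"dx": 0.8, "dy": -0.8, "dz": 0, "wx": 0, "wy": 0, "wz": 0.104}
    - {"dx": 1, "dy": -1, "dz": 0, "wx": 0, "wy": 0, "wz": 0.13}
  jaw: 1

```text
time_s: 0.72
eef_pos: [0.2539, 0.4532, 0.2313]
eef_rot: [0.0, -0.072, 0.997, 0.0]
wrist_force: [0.1, -0.0, 0.0]
opening: 1.001
grasp_force: 0.0
```

>>> servo_tool:
  steps:
    - {"dx": 0.2, "dy": -0.2, "dz": 0, "wx": 0, "wy": 0, "wz": 0.026}
    - {"dx": 0.4, "dy": -0.4, "dz": 0, "wx": 0, "wy": 0, "wz": 0.052}
    - {"dx": 0.6, "dy": -0.6, "dz": 0, "wx": 0, "wy": 0, "wz": 0.078}
    - {"dx": 0.8, "dy": -0.8, "dz": 0, "wx": 0, "wy": 0, "wz": 0.104}
    - {"dx": 1, "dy": -1, "dz": 0, "wx": 0, "wy": 0, "wz": 0.128}

```text
time_s: 1.13
eef_pos: [0.354, 0.3531, 0.2314]
eef_rot: [0.0, -0.269, 0.963, 0.0]
wrist_force: [0.7, 0.3, 0.3]
opening: 1.005
grasp_force: 0.0
```

>>> servo_tool:
  steps:
    - {"dx": 0.2, "dy": -0.2, "dz": 0, "wx": 0, "wy": 0, "wz": 0}
    - {"dx": 0.4, "dy": -0.4, "dz": 0, "wx": 0, "wy": 0, "wz": 0}
    - {"dx": 0.6, "dy": -0.6, "dz": 0, "wx": 0, "wy": 0, "wz": 0}
    - {"dx": 0.8, "dy": -0.8, "dz": 0, "wx": 0, "wy": 0, "wz": 0}
    - {"dx": 1, "dy": -1, "dz": 0, "wx": 0, "wy": 0, "wz": 0}

```text
time_s: 1.55
eef_pos: [0.4541, 0.253, 0.2314]
eef_rot: [0.0, -0.267, 0.964, 0.0]
wrist_force: [0.3, -0.1, 0.6]
opening: 1.0
grasp_force: 0.0
```

Run:
```python
from h import *
from scipy.spatial.transform import Rotation as R
w=cam("wrist");o=ctrl.get_obs();q=o["eef_rot"]
print(o["time_s"],o["eef_pos"],R.from_quat(q[[1,2,3,0]]).as_matrix().round(3),o["wrist_force"])
cv2.imwrite("pics/w2.png",w["frame"][:,:,::-1])
print(proj(w,[.4287,.2936,.096]),np.array(w["camera_from_world"]).round(3))
```

```text
1.6 [0.45755753 0.24984294 0.23149652] [[-0.859 -0.513  0.003]
 [-0.513  0.859 -0.002]
 [-0.001 -0.003 -1.   ]] [ 3.15707003 -3.56810692  1.60168951]
(np.float64(300.71991557786714), np.float64(180.3812613553651)) [[-0.515  0.857  0.001  0.016]
 [-0.81  -0.486 -0.328  0.534]
 [-0.281 -0.17   0.945 -0.211]
 [ 0.     0.     0.     1.   ]]
```

View pics/w2.png

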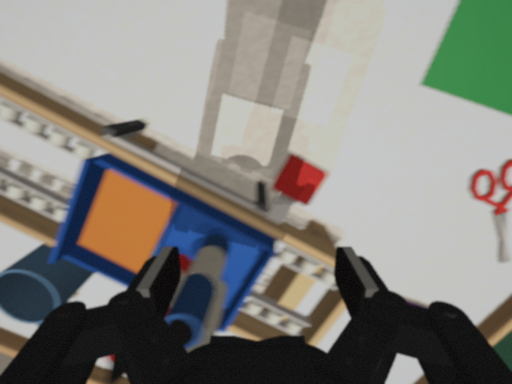

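The wrist view shows the pad at (300,180) exactly where I predicted it. There are dark posts at (107..145,128) and (262,195) outside the guide. I need their heights, because the fingers pass there.

Run:
```python
from h import *
w=cam("wrist");t=cam("top")
c=lambda x,y:(145+(x+.5)/3.6-.5,150+(y+.5)/3.6-.5)
O=np.array([.578,.067]);ex=np.array([.0523,-.9986]);ey=np.array([.9986,.0523])
print("wristcam",ray(w,0,0)[0].round(3))
def tri(a,b):
    o1,d1=ray(t,*a);o2,d2=ray(w,*b)
    s=np.linalg.lstsq(np.c_[d1,-d2],o2-o1,rcond=None)[0];p=o1+s[0]*d1;q=o2+s[1]*d2
    m=(p+q)/2;print(m.round(4),"gap",np.linalg.norm(p-q).round(4),"lane",(m[:2]-O)@ex,(m[:2]-O)@ey)
for b in((107,131),(145,126),(125,128)):tri(c(410,290),b)
for b in((262,183),(262,205)):tri(c(220,299),b)
tri(c(190,354),(300,180))
for z in (.05,.09,.11):
  for b in((107,131),(145,126)):
    p=onz(w,*b,z);print(z,b,(p[:2]-O)@ex,(p[:2]-O)@ey)
```

```text
wristcam [0.384 0.208 0.375]
[0.4846 0.0995 0.1091] gap 0.0 lane -0.03734301342939444 -0.09160619403197905
[0.4906 0.0977 0.0066] gap 0.0024 lane -0.03527496146658826 -0.08570084023633512
[0.4867 0.0986 0.0681] gap 0.0003 lane -0.036305269003610495 -0.08949932308276097
[ 0.4822  0.2772 -0.0065] gap 0.0062 lane -0.21488709912524553 -0.08465660628571152
[0.4767 0.2681 0.1001] gap 0.0007 lane -0.20611495069498553 -0.09060872718149915
[0.4307 0.2913 0.0965] gap 0.0059 lane -0.2317379479265661 -0.13538380225178828
0.05 (107, 131) -0.012142787605376081 -0.07048845106556131
0.05 (145, 126) -0.0495351932232564 -0.09674221891453377
0.09 (107, 131) -0.029190971133526814 -0.08476916414165256
0.09 (145, 126) -0.06197440049140379 -0.10778690074973338
0.11 (107, 131) -0.03771506289760218 -0.09190952067969824
0.11 (145, 126) -0.06819400412547748 -0.11330924166733317
```

The posts stand at lane (-37,-91) and (-208,-89), with tops at about z = 0.108. I'll press with a smaller yaw (8°) at y ≈ -150 so the front finger passes outside the front post, then turn back to 28° while crossing over the lane.

>>> servo_tool:
  steps:
    - {"dx": -0.09, "dy": -0.06, "dz": -0.1, "wx": 0, "wy": 0, "wz": -0.037}
    - {"dx": -0.18, "dy": -0.12, "dz": -0.3, "wx": 0, "wy": 0, "wz": -0.074}
    - {"dx": -0.27, "dy": -0.18, "dz": -0.5, "wx": 0, "wy": 0, "wz": -0.111}
    - {"dx": -0.27, "dy": -0.18, "dz": -0.75, "wx": 0, "wy": 0, "wz": -0.111}
    - {"dx": -0.27, "dy": -0.18, "dz": -1, "wx": 0, "wy": 0, "wz": -0.111}

```text
time_s: 2.12
eef_pos: [0.4253, 0.237, 0.1309]
eef_rot: [0.001, -0.096, 0.995, 0.0]
wrist_force: [1.2, -0.0, 0.1]
opening: 0.998
grasp_force: 0.0
```

>>> servo_tool:
  steps:
    - {"dx": 0, "dy": 0, "dz": -0.15, "wx": 0, "wy": 0, "wz": 0}
    - {"dx": 0, "dy": 0, "dz": -0.3, "wx": 0, "wy": 0, "wz": 0}
    - {"dx": 0, "dy": 0, "dz": -0.38, "wx": 0, "wy": 0, "wz": 0}
    - {"dx": 0, "dy": 0, "dz": -0.38, "wx": 0, "wy": 0, "wz": 0}
    - {"dx": 0, "dy": 0, "dz": -0.38, "wx": 0, "wy": 0, "wz": 0}

```text
time_s: 2.53
eef_pos: [0.4258, 0.2367, 0.0934]
eef_rot: [-0.0, -0.096, 0.995, 0.0]
wrist_force: [-0.3, -0.2, -0.9]
opening: 0.998
grasp_force: 0.0
```

```bash
cat > fr.py <<'E'
from h import *
O=np.array([.578,.067]);ex=np.array([.0523,-.9986]);ey=np.array([.9986,.0523])
def W(x,y,z): return np.array([*(O+x*ex+y*ey),z])
def front(t,off=0.0):
    "lane x of front wall's top edge, from blue pixels in the top view at lane y = 15..50 mm"
    hsv=cv2.cvtColor(t["frame"],cv2.COLOR_RGB2HSV); m=cv2.inRange(hsv,(105,120,50),(130,255,255))
    r=[]
    for y in np.arange(.015,.051,.007):
        xs=np.arange(-.06,.29,.0007); z=.1+.0721*(.264-xs)
        px=[proj(t,W(x,y,zz)) for x,zz in zip(xs,z)]
        hit=[x for x,(u,v) in zip(xs,px) if m[int(round(v)),int(round(u))]]
        if hit: r.append(max(hit))
    return np.median(r)+off,np.round(r,4)
E
python3 - <<'E'
from fr import *
t=cam("top");print(front(t))
o=ctrl.get_obs();print(o["time_s"],o["eef_pos"],o["eef_rot"],o["wrist_force"])
w=cam("wrist");cv2.imwrite("pics/w3.png",w["frame"][:,:,::-1])
E
```

```text
(np.float64(-0.03725000000000002), array([-0.0355, -0.0355, -0.0383, -0.0376, -0.0376, -0.0369]))
2.5833 [0.42648827 0.23673625 0.09402468] [ 4.36274945e-04 -9.61649890e-02  9.95365306e-01  1.07290352e-04] [0.52314013 0.75481204 0.00858489]
```

View pics/w3.png

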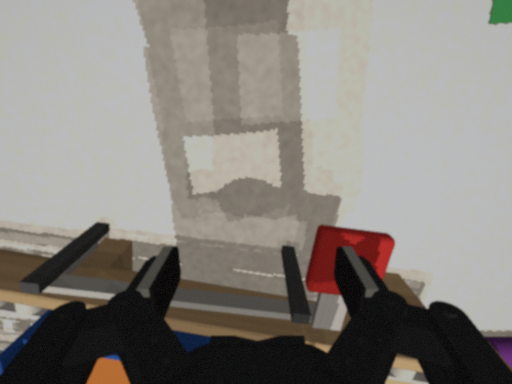

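The rear finger is right over the pad, with its tip at (345,255), and the posts stay clear. Now I'll pre-press to about half the stroke.

>>> servo_tool:
  steps:
    - {"dx": 0, "dy": 0, "dz": -0.06, "wx": 0, "wy": 0, "wz": 0}
    - {"dx": 0, "dy": 0, "dz": -0.1, "wx": 0, "wy": 0, "wz": 0}
    - {"dx": 0, "dy": 0, "dz": -0.14, "wx": 0, "wy": 0, "wz": 0}
    - {"dx": 0, "dy": 0, "dz": -0.18, "wx": 0, "wy": 0, "wz": 0}
    - {"dx": 0, "dy": 0, "dz": -0.22, "wx": 0, "wy": 0, "wz": 0}

```text
time_s: 3.05
eef_pos: [0.4268, 0.2364, 0.0713]
eef_rot: [0.001, -0.096, 0.995, 0.0]
wrist_force: [1.3, 0.7, 1.9]
opening: 0.998
grasp_force: 1.1
```

Run:
```python
from fr import *
t=cam("top");print(front(t))
o=ctrl.get_obs();print(o["time_s"],o["eef_pos"],o["wrist_force"])
w=cam("wrist");cv2.imwrite("pics/w4.png",w["frame"][:,:,::-1])
```

```text
(np.float64(-0.036200000000000024), array([-0.0355, -0.0355, -0.0348, -0.0376, -0.0376, -0.0369]))
3.1 [0.42624386 0.23618803 0.07047107] [ 0.81896657 -0.40511632  1.88637941]
```

View pics/w4.png

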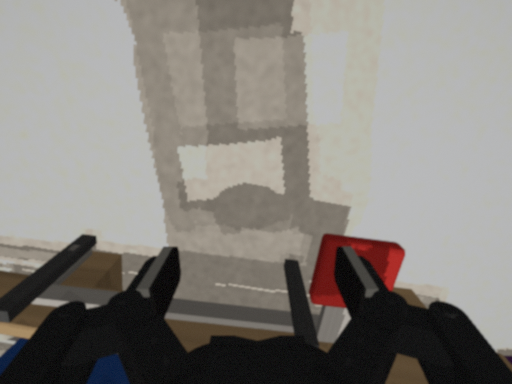

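The pre-press is done: contact force is 1.9 N and the tray is still held. Next come the release and the overtake, then one picture to measure the roll.

>>> servo_tool:
  steps:
    - {"dx": 0, "dy": 0, "dz": -0.1, "wx": 0, "wy": 0, "wz": 0}
    - {"dx": 0, "dy": 0, "dz": -0.15, "wx": 0, "wy": 0, "wz": 0}
    - {"dx": 0.017, "dy": -0.33, "dz": -0.15, "wx": 0, "wy": 0, "wz": 0}
    - {"dx": 0.034, "dy": -0.65, "dz": 0.02, "wx": 0, "wy": 0, "wz": 0}
    - {"dx": 0.051, "dy": -0.98, "dz": 0.22, "wx": 0, "wy": 0, "wz": 0}

```text
time_s: 3.57
eef_pos: [0.429, 0.1374, 0.0914]
eef_rot: [-0.003, -0.097, 0.995, 0.0]
wrist_force: [0.3, 0.3, 0.5]
opening: 0.998
grasp_force: 0.0
```

>>> servo_tool:
  steps:
    - {"dx": 0.12, "dy": -0.354, "dz": 0.14, "wx": 0, "wy": 0, "wz": 0.02}
    - {"dx": 0.336, "dy": -0.7, "dz": 0.14, "wx": 0, "wy": 0, "wz": 0.05}
    - {"dx": 0.626, "dy": -0.9, "dz": 0.14, "wx": 0, "wy": 0, "wz": 0.085}
    - {"dx": 0.853, "dy": -0.987, "dz": 0.14, "wx": 0, "wy": 0, "wz": 0.111}
    - {"dx": 0.853, "dy": -0.987, "dz": 0.14, "wx": 0, "wy": 0, "wz": 0.111}

```text
time_s: 3.98
eef_pos: [0.5205, 0.0365, 0.1073]
eef_rot: [0.001, -0.267, 0.964, -0.001]
wrist_force: [0.5, -0.1, -0.2]
opening: 1.0
grasp_force: 0.0
```

Run:
```python
from fr import *
t0=ctrl.get_obs()["time_s"]
t=cam("top");o=ctrl.get_obs();f,r=front(t,.002);print(t0,o["time_s"],f,r)
p=o["eef_pos"];d=p[:2]-O;print("tcp",p,"lane",d@ex,d@ey,"face",d@ex+.0323,o["eef_rot"],o["wrist_force"])
s=f+.035
for tr in (3.20,3.25):
    a=2*s/(t0-tr)**2;print("a",a)
    for k in range(0,11):
        T=o["time_s"]+k/12-tr;print(k,round(-.035+a*T*T/2,4),round(a*T,3))
np.save("img.npy",t["frame"])
```

```text
3.9833 4.0333 0.028099999999999917 [0.0275 0.0247]
tcp [0.51786373 0.03799792 0.10656942] lane 0.0258163461319945 -0.061568882835240986 face 0.0581163461319945 [-9.59700159e-05 -2.65875739e-01  9.64007303e-01 -4.25806392e-05] [ 0.01780763  0.32394007 -0.43347927]
a 0.20568522770487432
0 0.0364 0.171
1 0.0514 0.189
2 0.0678 0.206
3 0.0857 0.223
4 0.105 0.24
5 0.1257 0.257
6 0.1478 0.274
7 0.1714 0.291
8 0.1964 0.309
9 0.2228 0.326
10 0.2507 0.343
a 0.2346907565260254
0 0.037 0.184
1 0.0531 0.203
2 0.0709 0.223
3 0.0903 0.243
4 0.1113 0.262
5 0.134 0.282
6 0.1583 0.301
7 0.1842 0.321
8 0.2117 0.34
9 0.2409 0.36
10 0.2717 0.379
```

The tray is rolling at about 0.21 m/s², with its front at lane x ≈ 0.037 and doing 0.18 m/s. My finger face is at 0.058. Next I drop in and speed up so the tray meets the finger with little speed difference.

>>> servo_tool:
  steps:
    - {"dx": 0.004, "dy": -0.08, "dz": -0.06, "wx": 0, "wy": 0, "wz": 0}
    - {"dx": 0.01, "dy": -0.2, "dz": -0.2, "wx": 0, "wy": 0, "wz": 0}
    - {"dx": 0.019, "dy": -0.36, "dz": -0.295, "wx": 0, "wy": 0, "wz": 0}
    - {"dx": 0.029, "dy": -0.55, "dz": -0.31, "wx": 0, "wy": 0, "wz": 0}
    - {"dx": 0.039, "dy": -0.75, "dz": -0.325, "wx": 0, "wy": 0, "wz": 0}

```text
time_s: 4.45
eef_pos: [0.518, -0.0347, 0.0728]
eef_rot: [-0.002, -0.268, 0.964, 0.001]
wrist_force: [-0.7, 0.6, 0.5]
opening: 0.998
grasp_force: 0.0
```

>>> servo_tool:
  steps:
    - {"dx": 0.01, "dy": -0.19, "dz": -0.014, "wx": 0, "wy": 0, "wz": 0}
    - {"dx": 0.019, "dy": -0.37, "dz": -0.027, "wx": 0, "wy": 0, "wz": 0}
    - {"dx": 0.028, "dy": -0.54, "dz": -0.039, "wx": 0, "wy": 0, "wz": 0}
    - {"dx": 0.036, "dy": -0.695, "dz": -0.05, "wx": 0, "wy": 0, "wz": 0}
    - {"dx": 0.043, "dy": -0.83, "dz": -0.06, "wx": 0, "wy": 0, "wz": 0}

```text
time_s: 4.87
eef_pos: [0.5233, -0.1185, 0.0677]
eef_rot: [-0.001, -0.267, 0.964, 0.001]
wrist_force: [-0.4, -0.2, -0.6]
opening: 1.002
grasp_force: 0.0
```

>>> servo_tool:
  steps:
    - {"dx": 0.006, "dy": -0.11, "dz": -0.008, "wx": 0, "wy": 0, "wz": 0}
    - {"dx": 0.01, "dy": -0.195, "dz": -0.014, "wx": 0, "wy": 0, "wz": 0}
    - {"dx": 0.014, "dy": -0.26, "dz": -0.019, "wx": 0, "wy": 0, "wz": 0}
    - {"dx": 0.016, "dy": -0.31, "dz": -0.022, "wx": 0, "wy": 0, "wz": 0}
    - {"dx": 0.018, "dy": -0.345, "dz": -0.025, "wx": 0, "wy": 0, "wz": 0}

```text
time_s: 5.28
eef_pos: [0.5266, -0.1532, 0.0662]
eef_rot: [-0.0, -0.267, 0.964, 0.0]
wrist_force: [0.2, 0.0, 0.4]
opening: 0.999
grasp_force: 0.0
```

Run:
```python
from fr import *
t=cam("top");o=ctrl.get_obs();f,r=front(t,.002);d=o["eef_pos"][:2]-O
print(o["time_s"],f,r,"face",d@ex+.0323,d@ey,o["eef_pos"],o["wrist_force"])
s=cam("scene");a=t["frame"][140:260,140:400];b=s["frame"][120:260,120:400]
cv2.imwrite("pics/t5.png",np.vstack([cv2.resize(a,(560,258)),cv2.resize(b,(560,280))])[:,:,::-1])
```

```text
5.3333 0.15164999999999978 [0.1493 0.15   0.1017 0.1052 0.2487 0.2494] face 0.2500108381349626 -0.06273398476369946 [ 0.5267369  -0.15370088  0.06626371] [ 0.11516115 -0.98730131 -0.68579699]
```

View pics/t5.png

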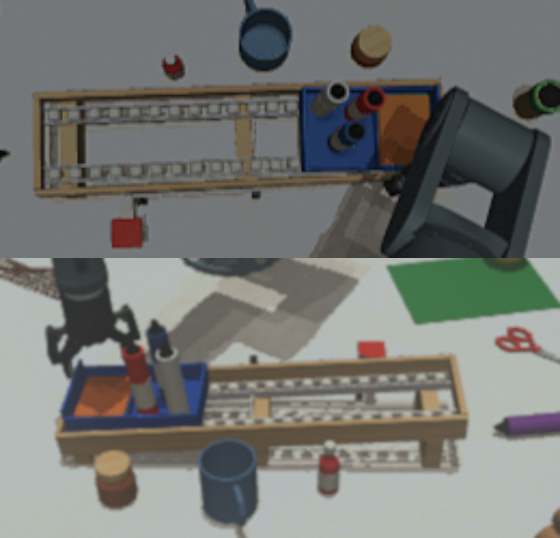

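The tray is caught. Its front is at about 0.25, the bottles are standing and the neighbouring objects are untouched. I'll ease it the last ~14 mm, then pull away ahead of the wall.

>>> servo_tool:
  steps:
    - {"dx": 0.001, "dy": -0.015, "dz": -0.001, "wx": 0, "wy": 0, "wz": 0}
    - {"dx": 0.002, "dy": -0.035, "dz": -0.002, "wx": 0, "wy": 0, "wz": 0}
    - {"dx": 0.003, "dy": -0.055, "dz": -0.003, "wx": 0, "wy": 0, "wz": 0}
    - {"dx": 0.004, "dy": -0.075, "dz": -0.005, "wx": 0, "wy": 0, "wz": 0}
    - {"dx": 0.005, "dy": -0.095, "dz": -0.006, "wx": 0, "wy": 0, "wz": 0}

```text
time_s: 5.8
eef_pos: [0.5272, -0.1625, 0.0657]
eef_rot: [0.0, -0.267, 0.964, -0.0]
wrist_force: [0.3, -0.8, -0.3]
opening: 1.001
grasp_force: 0.2
```

>>> servo_tool:
  steps:
    - {"dx": 0.001, "dy": -0.02, "dz": 0, "wx": 0, "wy": 0, "wz": 0}
    - {"dx": 0.002, "dy": -0.04, "dz": 0, "wx": 0, "wy": 0, "wz": 0}
    - {"dx": 0.003, "dy": -0.06, "dz": 0, "wx": 0, "wy": 0, "wz": 0}
    - {"dx": 0.004, "dy": -0.08, "dz": 0, "wx": 0, "wy": 0, "wz": 0}
    - {"dx": 0.005, "dy": -0.1, "dz": 0, "wx": 0, "wy": 0, "wz": 0}

```text
time_s: 6.22
eef_pos: [0.5277, -0.1727, 0.0657]
eef_rot: [0.0, -0.267, 0.964, 0.0]
wrist_force: [0.3, -0.6, -0.6]
opening: 1.001
grasp_force: 0.0
```

>>> servo_tool:
  steps:
    - {"dx": 0.002, "dy": -0.03, "dz": 0, "wx": 0, "wy": 0, "wz": 0}
    - {"dx": 0.004, "dy": -0.07, "dz": 0, "wx": 0, "wy": 0, "wz": 0}
    - {"dx": 0.006, "dy": -0.11, "dz": 0, "wx": 0, "wy": 0, "wz": 0}
    - {"dx": 0.008, "dy": -0.15, "dz": 0, "wx": 0, "wy": 0, "wz": 0}
    - {"dx": 0.008, "dy": -0.15, "dz": 0, "wx": 0, "wy": 0, "wz": 0}

```text
time_s: 6.63
eef_pos: [0.5286, -0.1885, 0.0658]
eef_rot: [0.0, -0.267, 0.964, -0.0]
wrist_force: [-1.1, 0.2, -0.2]
opening: 0.997
grasp_force: 0.0
```

Run:
```python
from fr import *
t=cam("top");o=ctrl.get_obs();f,r=front(t,.002);d=o["eef_pos"][:2]-O
print(o["time_s"],f,r,"face",d@ex+.0323,d@ey,o["eef_pos"],o["wrist_force"])
```

```text
6.6833 0.2629499999999997 [0.2592 0.2599 0.2606 0.2613 0.262  0.2627] face 0.2843881661282594 -0.0627581301835951 [ 0.52851084 -0.1880335   0.06571461] [-0.30069673 -0.09707942  0.44858503]
```

The tray is home (front at 0.263) and the finger is 20 mm clear of it. I'll lift straight up.

>>> servo_tool:
  steps:
    - {"dx": 0, "dy": 0, "dz": 0.1, "wx": 0, "wy": 0, "wz": 0}
    - {"dx": 0, "dy": 0, "dz": 0.3, "wx": 0, "wy": 0, "wz": 0}
    - {"dx": 0, "dy": 0, "dz": 0.55, "wx": 0, "wy": 0, "wz": 0}
    - {"dx": 0, "dy": 0, "dz": 0.8, "wx": 0, "wy": 0, "wz": 0}
    - {"dx": 0, "dy": 0, "dz": 1, "wx": 0, "wy": 0, "wz": 0}

```text
time_s: 7.1
eef_pos: [0.5289, -0.1875, 0.1684]
eef_rot: [0.001, -0.267, 0.964, -0.001]
wrist_force: [0.4, -0.3, -0.6]
opening: 1.0
grasp_force: 0.0
```

>>> servo_tool:
  steps:
    - {"dx": -0.1, "dy": 0, "dz": 0.1, "wx": 0, "wy": 0, "wz": 0}
    - {"dx": -0.3, "dy": 0, "dz": 0.2, "wx": 0, "wy": 0, "wz": 0}
    - {"dx": -0.6, "dy": 0, "dz": 0.3, "wx": 0, "wy": 0, "wz": 0}
    - {"dx": -0.8, "dy": 0, "dz": 0.4, "wx": 0, "wy": 0, "wz": 0}
    - {"dx": -0.9, "dy": 0, "dz": 0.4, "wx": 0, "wy": 0, "wz": 0}

```text
time_s: 7.52
eef_pos: [0.4376, -0.1876, 0.2081]
eef_rot: [0.001, -0.267, 0.964, -0.001]
wrist_force: [1.2, -0.7, 0.6]
opening: 1.002
grasp_force: 0.0
```

Run:
```python
from fr import *
t=cam("top");o=ctrl.get_obs();f,r=front(t,.002)
print(o["time_s"],f,r,o["eef_pos"],o["dq"].round(3))
s=cam("scene");a=t["frame"][140:260,140:400];b=s["frame"][120:260,30:310]
cv2.imwrite("pics/t6.png",np.vstack([cv2.resize(a,(560,258)),cv2.resize(b,(560,280))])[:,:,::-1])
```

```text
7.5667 0.2629499999999997 [0.2592 0.2599 0.2606 0.2613 0.262  0.2627] [ 0.43681109 -0.18751102  0.20709778] [ 0.021  0.066 -0.036  0.014 -0.027  0.038]
```

View pics/t6.png

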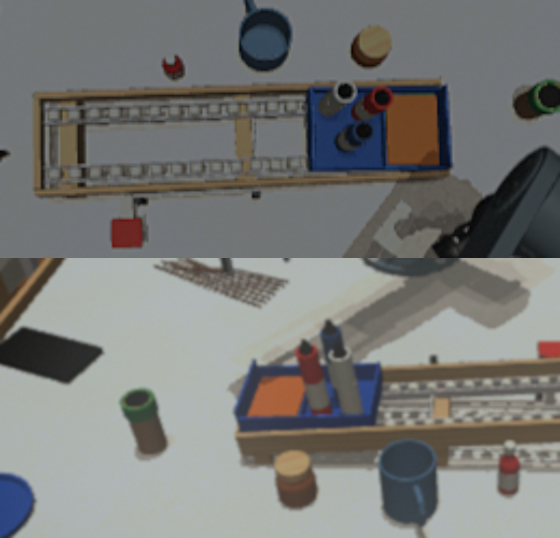

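The tray is against the front stop, all three bottles are upright, the hand is clear, and the mug, glue stick, jar and figure are in place. I'm handing in.

```bash
python3 -c "
from bench import workorder
print(workorder.hand_in())"
```

```text
the job is handed in; nothing more can be done
None
```

The job is handed in, with no verdict shown: in the last pictures the tray rests against the front stop, all three bottles stand, the hand is clear, and the mug, glue stick, jar and figure look undisturbed.

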